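Riddle the nuts out of the lamp collars and tip the collars into the tray

ROBOT

A 7-joint arm with a two-finger parallel gripper is mounted at the origin on the work surface. World frame = base frame: x ahead of the robot, y to its left, z up, the work surface at z = 0. Lengths are in m, angles in degrees, forces in N, time in s.
With the tool pointing down it reaches from about 0.425 to 0.875 m from the base axis. Payload 4.7 kg.
Tool frame: the origin (TCP) lies between the finger pads; the fingertips stand 11 mm ahead of it and the grasp point (between the pads) lies 8 mm behind it (env.tcp_to_tips is the distance from the TCP to the fingertips, in m); z points along the fingers, y is the line along which they close (so a half turn about z gives the same grasp; the last joint's range is limited). The gripper opens to 87 mm and grips with 3 to 60 N. Pads are 19 mm wide; open, the fingers measure 117 mm over their backs; the gripper's body (75 mm by 190 mm) begins 51 mm behind the grasp point.
Start: joints at [-72.13, 18.392, -4.016, 83.108, 1.295, 78.541, -3.26], TCP at [0.191, 0.621, 0.234] pointing down, gripper open.
Joint ranges: [-163.93, 163.93], [-17.29, 119.83], [-79.2, 71.16], [3.27, 140.29], [-89.18, 269.18], [5.43, 117.66], [-154.24, 154.24]. Speed limits (degrees/s): [147.25, 147.25, 180, 180, 180, 180, 180].

INTERFACE

Orientations are given as [roll, pitch, yaw] about the fixed x, y, z axes, in that order (R = Rz(yaw) Ry(pitch) Rx(roll)).
In Python, from cell import env, viewer gives the robot as it stands.
- The arm moves only by the tool step_arm, never from a script. Its arguments are lists of equal length, an entry for each row: "delta_pos": the shift along the tool's x, y, z in units of 0.2 m (1.0 is 0.2 m), a list of three; "rot": the turn, a rotation vector about the tool's x, y, z in units of 1.5 rad (1.0 is 1.5 rad), a list of three; "gripper": the gripper command: -1 is shut, 1 is fully open, values between are in proportion. A call has 1 to 20 rows; each row is the pose to reach, as a shift and turn from the pose commanded when the call began, along the tool's axes at that moment; what a row does not reach only later rows make up. A row lasts 1/8 s, in which the tool goes at most 62.5 mm and 10.7 degrees, less where a joint would pass 70% of its speed; a pose out of reach is approached as far as the arm can. A call with a number of a shift or a turn outside -1 to 1 is refused whole. A call with a gripper value outside its range is refused whole. The fingers move at their own pace and stop on an object; "squeeze" is the grip in N (left out, the last holds). Time passes only in rows, so rows that repeat a pose let the fingers close. It gives the time, the measured TCP pose, the force, the opening and the grip force at its end, in the units of the state.
- env.get_obs(): the state, without advancing time (a new reading comes with each control period).
- viewer.read_camera(name): name is "scene" or "side" or "wrist"; returns a dict with "img" (420x560x3 uint8, red, green, blue), "fx", "fy", "cx", "cy" (pixels), "dist" ([k1, k2, p1, p2, k3] as OpenCV has them; the pictures are not rectified), "pose" (4x4, takes a point from camera to world coordinates). Camera axes: x right, y down, z forward; pixel columns grow to the right and rows downward; lengths in m; the calibration is good to about 2 mm. A picture is of the moment at which its call begins. There is no depth.
- env.sign_off(): hands the job in; it is judged then, once.
The state is a dict: "time_s": time; "qpos": joint angles; "joint_velocities": joint speeds; "effort": joint torques, N m; "tool_pos": TCP position; "tool_rot": TCP orientation; "force": force on the tool from outside, world axes, zero at the start; "wrist_torque": the same for the moment, N m; "grip_width": finger opening in m; "grasp_force": force on a finger pad.
Only numpy, scipy, OpenCV 4.12 (cv2) and the standard library are available. Lean on these libraries where they do the work, as an engineer would, in place of code of your own. Each camera call takes 0.05 s, during which the arm holds its last target. There are 200 camera calls.

TASK

Slide the loose tray along the table until it stands square and centred against the plate below the sieve basket's pouring lip. Then rock the basket back and forth by its handle, without tipping it far enough to pour, until all four small nuts have dropped through the slots into the pan below; only then tip the basket right over so that the three big collars slide into the tray, and swing it back level and let go. Leave the other things on the table where they are.

Things in the scene. Friction and masses are not known exactly. Their poses are not given: they have to be found in the camera images.
- stand: Fixed grey sheet-metal stand that carries the sieve basket. Origin on the table under the basket's hinge line, z up. Its x axis runs along the hinge line, pointing away from the handle; its y axis points from the pouring lip to the basket's rear. The hinge line lies at y = 0, 140 mm above the table. Posts at x = +-73 mm, 152 mm high.
- plate (a point): Middle of the outer face of the stand's upright front plate (112 mm high, 190 mm wide), 8 mm from the hinge line towards the stand's -y, 50 mm above the table. The tray is to stand against this face.
- pan (a point): Centre of the floor of the stand's open pan under the basket, which catches the nuts: 182 mm (x) by 175 mm (y) inside, walls 45 to 55 mm high, 4 mm above the table; its centre is 85 mm from the hinge line towards the stand's +y.
- basket (a joint): Angle of the sieve basket about the hinge line: 0 = floor level (start), negative = rear end down (stop at -0.5 rad), positive = rear end up, towards pouring over the lip (stop at 1.9). Stiff hinge: it stays where it is left; moving the handle takes up to about 12 N. Metal parts begin to slide in it at a slope of 0.23 to 0.37 rad. Up to 0.55 nothing leaves over the lip; from about 1.5 everything slides out.
- basket_floor (a point): Centre of the aluminium basket's floor, 81 mm from the hinge line towards the rear (level with it at the start). Inside 124 mm wide (stand's x); floor 162 mm long from the hinge line to the rear wall, with four slots 19 mm wide parallel to the hinge line, solid strips 18 mm wide between them and 16 mm wide at both ends, so nuts at either end need a slope the other way. Walls about 50 mm high.
- lip (a point): Middle of the edge of the pouring lip, a plate that rises outwards from the hinge line at 40 degrees to the floor, 66 mm long, as wide as the basket. Tipped over, the parts slide off it and fall 10 to 100 mm in front of the stand's front plate.
- handle (a point): Point at which to push or hold the handle: a level round steel bar 14 mm thick, 70 mm long, parallel to the stand's x, beside the basket. The point is 125 mm from the stand's origin towards -x, 40 mm from the arm that carries the bar, 30 mm from its free end. It moves on a circle of radius 140 mm about the hinge line; with the basket level it is 84 mm towards +y of that line and 112 mm above it.
- tray: Loose grey sheet-metal tray, empty, 160 mm (its x) by 130 mm (its y) outside, 45 mm high, walls 4 mm, about 0.35 kg. Origin at the centre of its underside. Its +y side is to stand against the stand's front plate: its centre is then 73 mm from the hinge line towards the stand's -y, its axes parallel to the stand's.
- tab (a point): Centre of the gripping part of the tray's upright tab: a plate 44 mm wide (tray's x) and 12 mm thick (tray's y) on the outside of the tray's -y wall, rising to 92 mm above the table. This point is 71 mm from the tray's centre towards its -y and 75 mm above the table.
- nut0_center (a point): Centre of a small brass hexagonal nut, 14 mm across and 10 mm high, 11 g, lying on the basket's floor at the start.
- nut1_center (a point): Centre of a small brass hexagonal nut, 14 mm across and 10 mm high, 11 g, lying on the basket's floor at the start.
- nut2_center (a point): Centre of a small brass hexagonal nut, 14 mm across and 10 mm high, 11 g, lying on the basket's floor at the start.
- nut3_center (a point): Centre of a small brass hexagonal nut, 14 mm across and 10 mm high, 11 g, lying on the basket's floor at the start.
- collar0_center (a point): Centre of a big barrel-shaped brass lamp collar, 36 mm in diameter and 30 mm high, about 90 g, standing on the basket's floor at the start. Too big for the slots.
- collar1_center (a point): Centre of a big barrel-shaped brass lamp collar, 36 mm in diameter and 30 mm high, about 90 g, standing on the basket's floor at the start. Too big for the slots.
- collar2_center (a point): Centre of a big barrel-shaped brass lamp collar, 36 mm in diameter and 30 mm high, about 90 g, standing on the basket's floor at the start. Too big for the slots.
- mug: White mug, 76 mm wide, 85 mm high. Bystander, to be left alone. Origin at the centre of its underside.
- screwdriver: Screwdriver with a red grip, 190 mm long, lying on the table (along its x), 26 mm thick. Bystander, to be left alone. Origin at the centre of its underside.
- bulb_carton: Upright cardboard light-bulb carton, 60 x 60 x 110 mm. Bystander, to be left alone. Origin at the centre of its underside.
- tape: Clear roll of tape lying flat, 100 mm in diameter, 24 mm high. Bystander, to be left alone. Origin at the centre of its underside.
- multimeter: Black multimeter lying flat, 160 mm (its x) x 85 x 43 mm. Bystander, to be left alone. Origin at the centre of its underside.
- lamp_cup: Dark turned wooden lamp cup, 70 mm in diameter, 34 mm high. Bystander, to be left alone. Origin at the centre of its underside.
Mind the look-alikes: they are no part of the job. What is shaped like the part that bears collar2_center but orange or pink is not meant.

How it is judged (in metres and radians):
On the way, in this order (a step that is already met when the one before it is completed fails the run):
1. the tray stands square and centred against the plate below the lip (y of tray in the frame of stand above -0.088 m and x of tray in the frame of stand between -0.025 and 0.025 m and angle between the x axis of tray and the x axis of stand, either way round below 0.15 rad and value of joint basket below 0.8 rad), for 0.2 s.
2. all four nuts are in the pan below, and all three collars still in the basket, which has not been tipped far (x of nut0_center in the frame of stand between -0.091 and 0.091 m and y of nut0_center in the frame of stand between -0.002 and 0.173 m and z of each of nut0_center, nut1_center, nut2_center, nut3_center in the frame of stand below 0.05 m and x of nut1_center in the frame of stand between -0.091 and 0.091 m and y of nut1_center in the frame of stand between -0.002 and 0.173 m and x of nut2_center in the frame of stand between -0.091 and 0.091 m and y of nut2_center in the frame of stand between -0.002 and 0.173 m and x of nut3_center in the frame of stand between -0.091 and 0.091 m and y of nut3_center in the frame of stand between -0.002 and 0.173 m and value of joint basket below 0.9 rad and height (world z) of each of collar0_center, collar1_center, collar2_center above 0.085 m), for 0.2 s.
3. the basket is tipped over and all three collars lie in the tray (x of collar0_center in the frame of tray between -0.078 and 0.078 m and y of collar0_center in the frame of tray between -0.063 and 0.063 m and z of each of collar0_center, collar1_center, collar2_center in the frame of tray below 0.06 m and x of collar1_center in the frame of tray between -0.078 and 0.078 m and y of collar1_center in the frame of tray between -0.063 and 0.063 m and x of collar2_center in the frame of tray between -0.078 and 0.078 m and y of collar2_center in the frame of tray between -0.063 and 0.063 m and value of joint basket above 1 rad), for 0.2 s.
At the end, for the whole second after the job is handed in: All four nuts lie in the stand's pan, all three collars lie in the tray, the tray still stands at the plate (within about 35 mm and 0.3 rad), flat and at rest, and the basket is level again (within 0.12 rad) (x of nut0_center in the frame of stand between -0.091 and 0.091 m and y of nut0_center in the frame of stand between -0.002 and 0.173 m and z of each of nut0_center, nut1_center, nut2_center, nut3_center in the frame of stand below 0.05 m and x of nut1_center in the frame of stand between -0.091 and 0.091 m and y of nut1_center in the frame of stand between -0.002 and 0.173 m and x of nut2_center in the frame of stand between -0.091 and 0.091 m and y of nut2_center in the frame of stand between -0.002 and 0.173 m and x of nut3_center in the frame of stand between -0.091 and 0.091 m and y of nut3_center in the frame of stand between -0.002 and 0.173 m and x of collar0_center in the frame of tray between -0.078 and 0.078 m and y of collar0_center in the frame of tray between -0.063 and 0.063 m and z of each of collar0_center, collar1_center, collar2_center in the frame of tray below 0.06 m and x of collar1_center in the frame of tray between -0.078 and 0.078 m and y of collar1_center in the frame of tray between -0.063 and 0.063 m and x of collar2_center in the frame of tray between -0.078 and 0.078 m and y of collar2_center in the frame of tray between -0.063 and 0.063 m and y of tray in the frame of stand above -0.11 m and x of tray in the frame of stand between -0.045 and 0.045 m and angle between the x axis of tray and the x axis of stand, either way round below 0.3 rad and value of joint basket between -0.12 and 0.12 rad and linear speed of tray below 0.02 m/s and angle between tray's own z axis and vertical below 0.1 rad); the robot touches nothing.
It fails at once if another thing on the table is moved by more than 30 mm (distance of any of mug, screwdriver, bulb_carton, tape, multimeter, lamp_cup from where it was at the start of the episode above 0.03 m).
It fails at once if the basket is tipped beyond 1 rad while a nut is still above the pan (value of joint basket above 1 rad and height (world z) of any of nut0_center, nut1_center, nut2_center, nut3_center above 0.085 m).
It also fails if it takes over 51 s, if anything falls off the work surface, if the arm or the gripper's body presses on something with over 40 N, if the wrist force passes 120 N, or if a joint passes its speed limit or range.

## Working session

There is one attempt and no reset: what is moved stays moved. The work goes in short steps, Python scripts to look and compute and a tool call to move; the robot and the scene stay as the last step left them, time stands still between calls to the robot, and variables do not carry over. Pictures are saved under pics/ and viewed, at most 10 in all, crops included, and the job is handed in when it is done.

Besides the shell and the picture viewer there is one more tool, called after "Emit:" as name(argument=value, ...) on one line, values as JSON. step_arm: Moves the arm, as the interface text tells. Shifts and turns lie within -1 to 1; 1 stands for 0.2 m of shift or 1.5 rad of turn. Its arguments: {"type":"object","properties":{"delta_pos":{"type":"array"},"rot":{"type":"array"},"gripper":{"type":"array"},"squeeze":{"type":"number"}},"required":["delta_pos","rot","gripper"]}

```bash
ls; mkdir -p pics
python3 - <<'E'
from cell import env, viewer
import cv2,numpy as np,pickle
ims=[]
for n in ["scene","side"]:
    c=viewer.read_camera(n); pickle.dump(c,open(f"pics/{n}0.pkl","wb"))
    ims.append(c["img"]); print(n,c["fx"],c["fy"],c["cx"],c["cy"],c["dist"],np.round(c["pose"],3).tolist())
cv2.imwrite("pics/scene0.png",cv2.resize(ims[0][:,:,::-1],(800,600)))
cv2.imwrite("pics/side0.png",cv2.resize(ims[1][:,:,::-1],(800,600)))
print(env.get_obs())
E
```

```text
pics
scene 531.2202808585872 531.2202808585872 280.84054844282014 218.07937714660258 [0.00056531 0.         0.         0.         0.        ] [[0.306, 0.679, -0.667, 1.533], [0.952, -0.225, 0.208, -0.286], [-0.009, -0.699, -0.715, 1.17], [0.0, 0.0, 0.0, 1.0]]
side 470.85140928489545 470.85140928489545 284.4534175461117 209.56608452812702 [-0.01662087  0.          0.          0.          0.        ] [[-0.913, -0.227, 0.34, 0.175], [-0.409, 0.5, -0.764, 0.92], [0.004, -0.836, -0.549, 0.838], [0.0, 0.0, 0.0, 1.0]]
{'time_s': 0.1, 'qpos': array([-72.12916725,  18.43623424,  -4.01528529,  83.16699091,
         1.29585877,  78.54009682,  -3.26065838]), 'joint_velocities': array([ 0.06425285, -0.19564038,  0.01293451, -0.13231073,  0.04959795,
        0.22527936,  0.05916728]), 'effort': array([ 4.37731715e-04, -4.92568052e+01, -4.05337103e-01, -3.13398528e+01,
       -6.41479203e-02,  3.94284446e-02,  8.02381078e-05]), 'tool_pos': array([0.19064175, 0.62092841, 0.23256279]), 'tool_rot': array([-1.79901954e+02,  6.26894446e-03,  1.62938026e+02]), 'force': array([-0.88620644,  0.80642045, -0.14883641]), 'wrist_torque': array([-0.03366102, -0.03457496,  0.00582508]), 'grasp_force': 0.0, 'grip_width': 0.0868314359438688}
```

View pics/scene0.png

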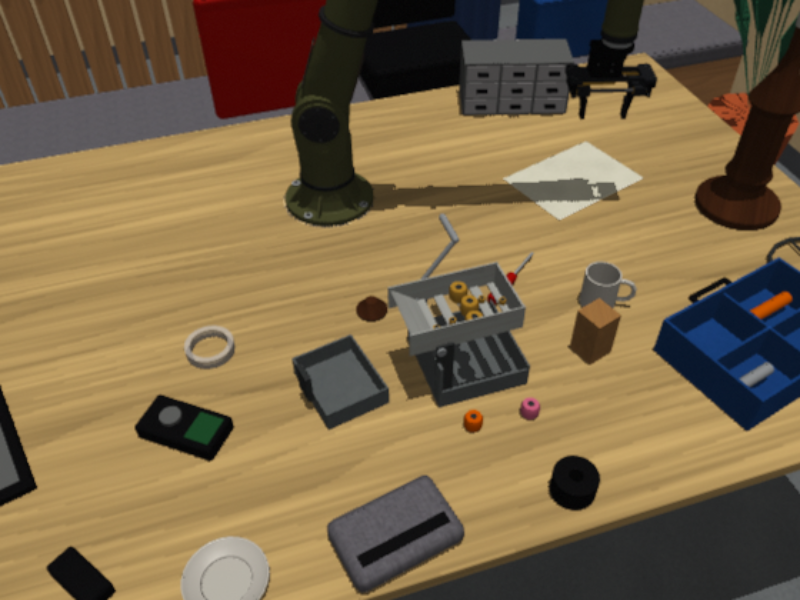

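View pics/side0.png

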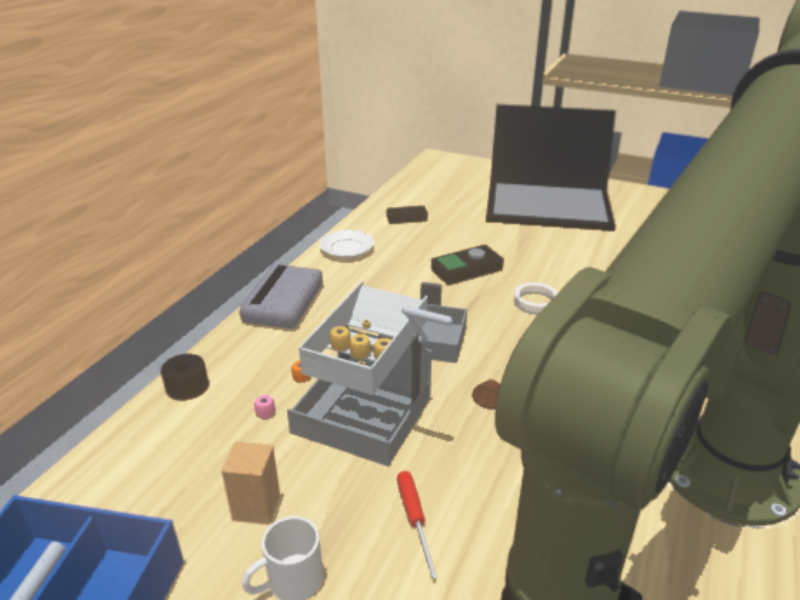

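Scene picture: stand with basket at (460,330) and its handle at (448,228); tray at (340,380), its tab at (303,385). The side picture shows the same stand at (370,370) and the tray behind it. Look-alikes for the brass collars at (458,290), (470,302), (473,316) are the orange one at (473,420) and the pink one at (530,407), both on the table. The tape, the black ring and the grey case could also be confused with parts but aren't the tray. Next, close crops of the chosen objects.

Run:
```python
import cv2,pickle
for n,(x0,y0,w,h) in {"scene":(200,145,176,160),"side":(195,190,140,135)}.items():
    im=pickle.load(open(f"pics/{n}0.pkl","rb"))["img"][y0:y0+h,x0:x0+w,::-1]
    s=600//h if n=="side" else 3.75
    im=cv2.resize(im,None,fx=s,fy=s,interpolation=cv2.INTER_CUBIC); print(im.shape,s)
    cv2.imwrite(f"pics/{n}0c.png",im)
```

```text
(600, 660, 3) 3.75
(540, 560, 3) 4
```

View pics/scene0c.png

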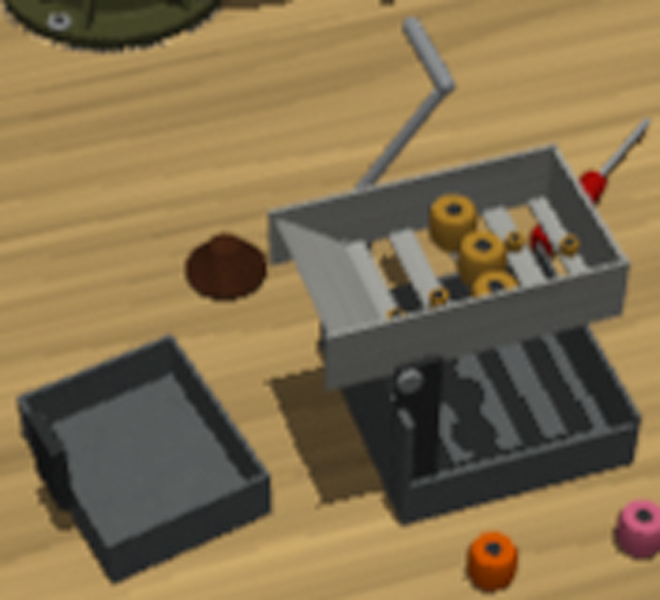

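View pics/side0c.png

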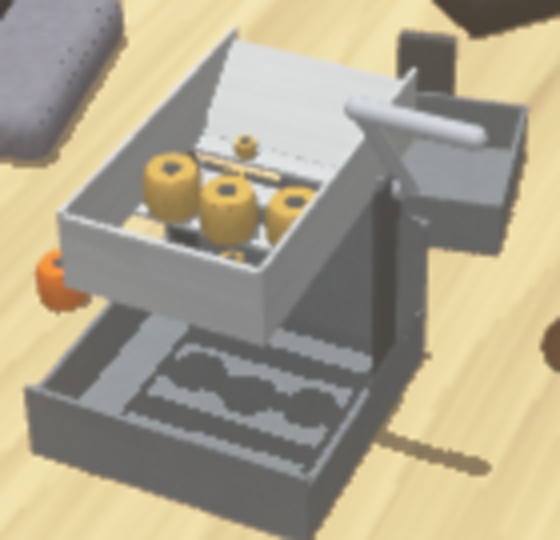

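```bash
cat > h.py <<'E'
import numpy as np,cv2,pickle
def ray(c,uv):
    K=np.array([[c["fx"],0,c["cx"]],[0,c["fy"],c["cy"]],[0,0,1]])
    p=cv2.undistortPoints(np.array([[uv]],float),K,np.array(c["dist"],float))[0,0]
    P=np.array(c["pose"]); return P[:3,3],P[:3,:3]@np.array([p[0],p[1],1.])
def plane(c,uv,z):
    o,d=ray(c,uv); return o+d*(z-o[2])/d[2]
def tri(c1,u1,c2,u2):
    (a,d),(b,e)=ray(c1,u1),ray(c2,u2)
    s=np.linalg.lstsq(np.c_[d,-e],b-a,rcond=None)[0]; p,q=a+d*s[0],b+e*s[1]
    return (p+q)/2,np.linalg.norm(p-q)
def proj(c,p):
    K=np.array([[c["fx"],0,c["cx"]],[0,c["fy"],c["cy"]],[0,0,1]]); T=np.linalg.inv(np.array(c["pose"]))
    return cv2.projectPoints(np.array([p],float),cv2.Rodrigues(T[:3,:3])[0],T[:3,3],K,np.array(c["dist"],float))[0][0,0]
E
python3 - <<'E'
from h import *
A=pickle.load(open("pics/scene0.pkl","rb"));B=pickle.load(open("pics/side0.pkl","rb"))
a=lambda u,v:((u+.5)/3.75-.5+200,(v+.5)/3.75-.5+145)
b=lambda u,v:((u+.5)/4-.5+195,(v+.5)/4-.5+190)
for n,z,p in [("trayT -x-y",.045,(20,402)),("trayT -x+y",.045,(170,338)),("trayT +x+y",.045,(270,478)),("trayT+x-y",.045,(112,546)),("trayB+x-y",0,(112,582)),("trayB+x+y",0,(270,512)),("pan+x front",0,(405,523)),("pan+x rear",0,(635,462)),("hubscrew",.14,(410,380))]:
    print(n,np.round(plane(A,a(*p),z),4))
for n,z,p in [("panB +x rear",0,(33,452)),("panB -x rear",0,(305,540)),("panB -x front",0,(427,355))]:
    print("side",n,np.round(plane(B,b(*p),z),4))
for n,p,q in [("handle free",(412,22),(482,135)),("handle arm",(447,88),(352,107)),("rear -x",(553,150),(265,270)),("rear +x",(627,265),(64,214)),("lip -x",(272,212),(412,72)),("lip +x",(330,335),(235,35)),("tray -x+y",(170,338),(525,106)),]:
    t,e=tri(A,a(*p),B,b(*q)); print(n,np.round(t,4),round(e,4))
E
```

```text
trayT -x-y [ 0.5425 -0.2012  0.045 ]
trayT -x+y [ 0.5151 -0.0782  0.045 ]
trayT +x+y [ 0.6695 -0.0455  0.045 ]
trayT+x-y [ 0.6927 -0.168   0.045 ]
trayB+x-y [ 0.69  -0.171  0.   ]
trayB+x+y [ 0.6654 -0.0452  0.    ]
pan+x front [0.7059 0.0457 0.    ]
pan+x rear [0.7061 0.229  0.    ]
hubscrew [0.6907 0.0508 0.14  ]
side panB +x rear [0.7059 0.224  0.    ]
side panB -x rear [0.5201 0.2199 0.    ]
side panB -x front [0.5166 0.0392 0.    ]
handle free [0.4541 0.133  0.2546] 0.004
handle arm [0.5304 0.1326 0.2519] 0.002
rear -x [0.5485 0.2105 0.1869] 0.0046
rear +x [0.6747 0.2127 0.1871] 0.0045
lip -x [ 0.55   -0.0044  0.1889] 0.001
lip +x [ 0.674  -0.0016  0.1863] 0.0001
tray -x+y [ 0.5277 -0.0999  0.0926] 0.0549
```

The crops agree with the sizes given: rear rim corners 126 mm apart at z 0.187, bar at z 0.252.

- **Stand:** origin at (0.611, 0.049), yaw about 0.5°.
- **Handle:** hold point near (0.485, 0.133, 0.252).
- **Tray:** centre (0.605, −0.123), yaw about 12°, so the tab is at (0.620, −0.192).
- **Nuts:** scene crop at (396,312), (438,296), (514,240) and (569,244).

I'll rise first, then cross to the tab.

Emit:
step_arm(delta_pos=[[0, 0, -0.4], [-0.2, -0.2, -0.75], [-0.8, -0.8, -0.75], [-0.8, -0.8, -0.75], [-0.8, -0.8, -0.75], [-0.8, -0.8, -0.75]], rot=[[0, 0, 0], [0, 0, 0], [0, 0, 0], [0, 0, 0], [0, 0, 0], [0, 0, 0]], gripper=[1, 1, 1, 1, 1, 1])

```text
time_s: 0.85
tool_pos: [0.3003, 0.4175, 0.3852]
tool_rot: [179.9, 0.1, 162.5]
force: [-0.2, 0.6, -0.4]
grip_width: 0.0873
grasp_force: 0.0
```

Emit:
step_arm(delta_pos=[[-0.8, -0.8, 0], [-0.8, -0.8, 0], [-0.8, -0.8, 0], [-0.8, -0.8, 0]], rot=[[0, 0, 0], [0, 0, 0], [0, 0, 0], [0, 0, 0]], gripper=[1, 1, 1, 1])

```text
time_s: 1.35
tool_pos: [0.4037, 0.2194, 0.3833]
tool_rot: [-180.0, -0.0, 162.8]
force: [-0.1, 0.4, 0.6]
grip_width: 0.087
grasp_force: 0.0
```

Emit:
step_arm(delta_pos=[[-0.8, -0.8, 0], [-0.8, -0.8, 0], [-0.8, -0.8, 0], [-0.8, -0.8, 0]], rot=[[0, 0, 0], [0, 0, 0], [0, 0, 0], [0, 0, 0]], gripper=[1, 1, 1, 1])

```text
time_s: 1.85
tool_pos: [0.5096, 0.0194, 0.3832]
tool_rot: [-180.0, 0.0, 162.8]
force: [0.0, 0.5, -0.2]
grip_width: 0.087
grasp_force: 0.0
```

Emit:
step_arm(delta_pos=[[-0.8, -0.8, 0], [-0.8, -0.8, 0], [-0.8, -0.8, 0], [-0.8, -0.8, 0], [-0.8, -0.8, 0], [-0.8, -0.8, 0], [-0.8, -0.8, 0]], rot=[[0, 0, 0.2], [0, 0, 0.4], [0, 0, 0.71], [0, 0, 0.71], [0, 0, 0.71], [0, 0, 0.71], [0, 0, 0.71]], gripper=[1, 1, 1, 1, 1, 1, 1])

```text
time_s: 2.72
tool_pos: [0.6154, -0.177, 0.3825]
tool_rot: [-179.9, -0.0, 102.1]
force: [-1.2, 0.7, 0.2]
grip_width: 0.087
grasp_force: 0.0
```

Run:
```python
from h import *
from cell import env, viewer
c=viewer.read_camera("wrist"); pickle.dump(c,open("pics/w1.pkl","wb"))
im=c["img"][:,:,::-1].copy()
for p in [(0.620,-.192,.092),(.605,-.123,.045),(.6695,-.0455,.045),(.5151,-.0782,.045)]:
    u=proj(c,p); print(p,u); cv2.drawMarker(im,tuple(int(round(x)) for x in u),(0,0,255),0,8)
cv2.imwrite("pics/w1.png",cv2.resize(im,(800,600)))
print(np.round(c["pose"],3).tolist())
```

```text
(0.62, -0.192, 0.092) [280.66772166 188.11137395]
(0.605, -0.123, 0.045) [280.48464208 130.72821061]
(0.6695, -0.0455, 0.045) [340.36745838  83.02375935]
(0.5151, -0.0782, 0.045) [221.32026153  82.68800702]
[[0.978, 0.204, 0.051, 0.601], [0.21, -0.947, -0.244, -0.11], [-0.002, 0.249, -0.968, 0.535], [0.0, 0.0, 0.0, 1.0]]
```

View pics/w1.png

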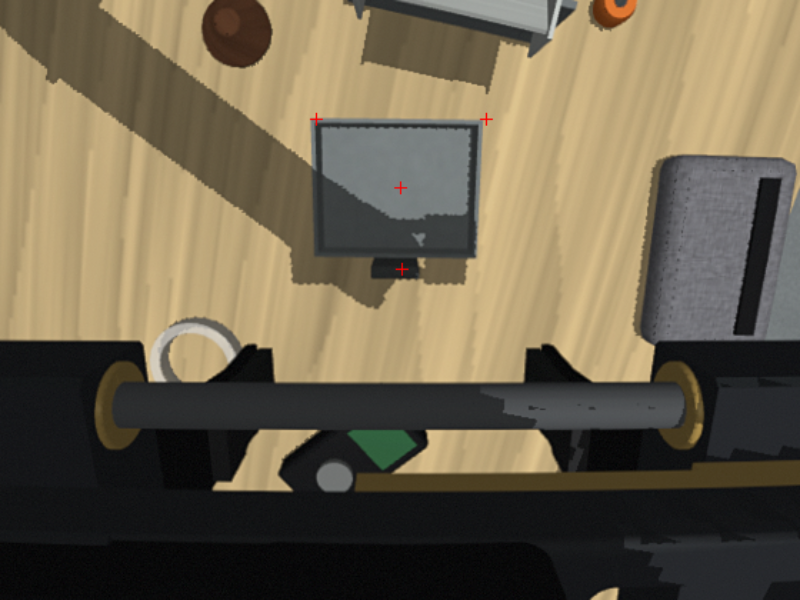

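The wrist view shows the tray square in frame at (397,188). The tab is at (395,268), about 6 mm left of my estimate, so I correct for that and go down onto it.

Emit:
step_arm(delta_pos=[[-0.08, -0.025, 0.9], [-0.08, -0.025, 0.9], [-0.08, -0.025, 0.9], [-0.08, -0.025, 0.9]], rot=[[0, 0, 0], [0, 0, 0], [0, 0, 0], [0, 0, 0]], gripper=[1, 1, 1, 1])

```text
time_s: 3.28
tool_pos: [0.6106, -0.1931, 0.1992]
tool_rot: [-179.6, -0.2, 102.0]
force: [-0.1, 0.1, 0.2]
grip_width: 0.0866
grasp_force: 0.0
```

Emit:
step_arm(delta_pos=[[0, 0, 0.3], [0, 0, 0.6], [0, 0, 0.68], [0, 0, 0.68], [0, 0, 0.68]], rot=[[0, 0, 0], [0, 0, 0], [0, 0, 0], [0, 0, 0], [0, 0, 0]], gripper=[1, 1, 1, 1, 1])

```text
time_s: 3.9
tool_pos: [0.6156, -0.1957, 0.071]
tool_rot: [179.7, 0.1, 101.9]
force: [-0.1, -1.0, 0.0]
grip_width: 0.0868
grasp_force: 0.0
```

Emit:
step_arm(delta_pos=[[0, 0, 0], [0, 0, 0], [0, 0, 0], [0, 0, 0], [0, 0, 0]], rot=[[0, 0, 0], [0, 0, 0], [0, 0, 0], [0, 0, 0], [0, 0, 0]], gripper=[-1, -1, -1, -1, -1], squeeze=20)

```text
time_s: 4.53
tool_pos: [0.6134, -0.1949, 0.0675]
tool_rot: [180.0, 0.0, 101.9]
force: [0.6, -0.4, -0.7]
grip_width: 0.0455
grasp_force: 0.6
```

Emit:
step_arm(delta_pos=[[0, 0, 0], [0, 0, 0], [0.08, 0.016, 0], [0.16, 0.032, 0], [0.24, 0.048, 0], [0.32, 0.064, 0], [0.38, 0.076, 0], [0.44, 0.088, 0], [0.44, 0.088, 0], [0.44, 0.088, 0]], rot=[[0, 0, 0], [0, 0, 0], [0, 0, 0.03], [0, 0, 0.06], [0, 0, 0.09], [0, 0, 0.12], [0, 0, 0.133], [0, 0, 0.133], [0, 0, 0.133], [0, 0, 0.133]], gripper=[-1, -1, -1, -1, -1, -1, -1, -1, -1, -1], squeeze=20)

```text
time_s: 5.78
tool_pos: [0.6123, -0.1035, 0.0675]
tool_rot: [-180.0, -0.1, 90.6]
force: [-1.6, 2.3, 0.9]
grip_width: 0.0437
grasp_force: 19.9
```

Run:
```python
from h import *
from cell import env, viewer
c=viewer.read_camera("wrist"); pickle.dump(c,open("pics/w2.pkl","wb"))
cv2.imwrite("pics/w2.png",cv2.resize(c["img"][:,:,::-1],(800,600)))
o=env.get_obs();print({k:o[k] for k in("tool_pos","tool_rot","force","grip_width","grasp_force")})
for p in [(.611-.08,.041,.045),(.611+.08,.041,.045),(.611-.095,.041,.112),(.611+.095,.041,.112)]: print(np.round(proj(c,p)/.7,0))
```

```text
{'tool_pos': array([ 0.61226698, -0.1036801 ,  0.06748387]), 'tool_rot': array([-1.79975295e+02, -1.32856797e-01,  9.05485098e+01]), 'force': array([-0.87604912,  3.19092287,  1.04881087]), 'grip_width': 0.043577227678376386, 'grasp_force': 19.936897214502096}
[145. -77.]
[656. -71.]
[ -85. -222.]
[ 887. -211.]
```

View pics/w2.png

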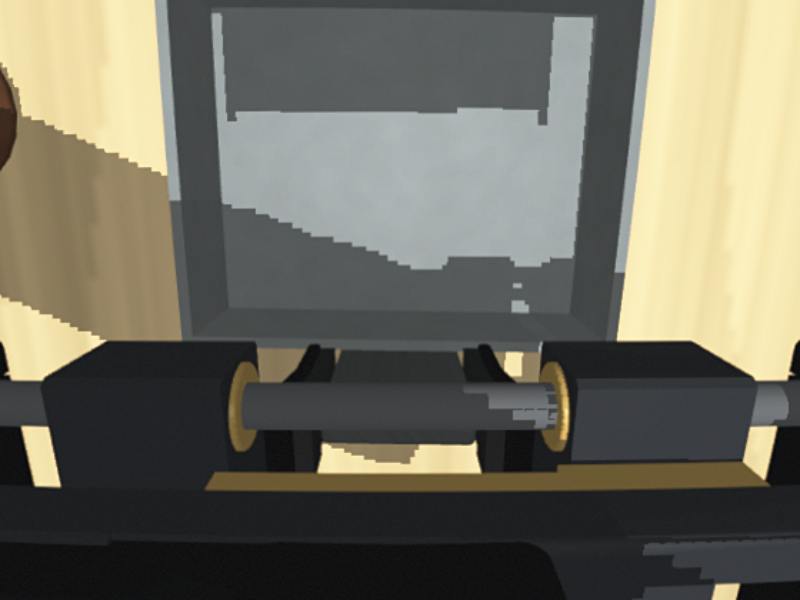

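The tray sits square in the gripper, with the shadows of the lip corners at (232,117) and (543,117) falling evenly into it. I'll push the last few millimetres gently and watch the force.

Emit:
step_arm(delta_pos=[[0.015, 0, 0], [0.03, 0, 0], [0.045, 0, 0], [0.05, 0, 0], [0.05, 0, 0]], rot=[[0, 0, 0], [0, 0, 0], [0, 0, 0], [0, 0, 0], [0, 0, 0]], gripper=[-1, -1, -1, -1, -1])

```text
time_s: 6.45
tool_pos: [0.6124, -0.0967, 0.0678]
tool_rot: [180.0, 0.1, 90.5]
force: [1.3, -4.7, -0.6]
grip_width: 0.0438
grasp_force: 19.9
```

Emit:
step_arm(delta_pos=[[0.01, 0, 0], [0.02, 0, 0], [0.02, 0, 0]], rot=[[0, 0, 0], [0, 0, 0], [0, 0, 0]], gripper=[-1, -1, -1])

```text
time_s: 6.82
tool_pos: [0.6134, -0.0957, 0.0687]
tool_rot: [179.8, 0.4, 90.4]
force: [3.1, -9.2, -0.7]
grip_width: 0.0439
grasp_force: 20.0
```

Emit:
step_arm(delta_pos=[[-0.015, 0, 0], [-0.015, 0, 0], [-0.015, 0, 0], [-0.015, 0, -0.2], [-0.015, 0, -0.5], [-0.015, 0, -0.8], [-0.015, 0, -1.0], [-0.015, 0, -1.0]], rot=[[0, 0, 0], [0, 0, 0], [0, 0, 0], [0, 0, 0], [0, 0, 0], [0, 0, 0], [0, 0, 0], [0, 0, 0]], gripper=[1, 1, 1, 1, 1, 1, 1, 1])

```text
time_s: 7.82
tool_pos: [0.6139, -0.0942, 0.2714]
tool_rot: [179.6, -0.0, 90.5]
force: [-0.0, -0.3, -0.3]
grip_width: 0.0873
grasp_force: 0.0
```

Run:
```python
from h import *
from cell import env, viewer
for n in("scene","side"):
    c=viewer.read_camera(n); pickle.dump(c,open(f"pics/{n}1.pkl","wb"))
c=pickle.load(open("pics/scene1.pkl","rb"))
x0,y0,w,h=200,145,176,160
im=cv2.resize(c["img"][y0:y0+h,x0:x0+w,::-1],None,fx=3.75,fy=3.75,interpolation=cv2.INTER_CUBIC)
for p in [(.531,-.089,.045),(.691,-.089,.045),(.691,.041,.045),(.531,.041,.045)]:
    u=(proj(c,p)+.5-[x0,y0])*3.75; cv2.drawMarker(im,tuple(int(t) for t in u),(0,0,255),0,10)
cv2.imwrite("pics/s1c.png",im)
```

```text
(no output)
```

View pics/s1c.png

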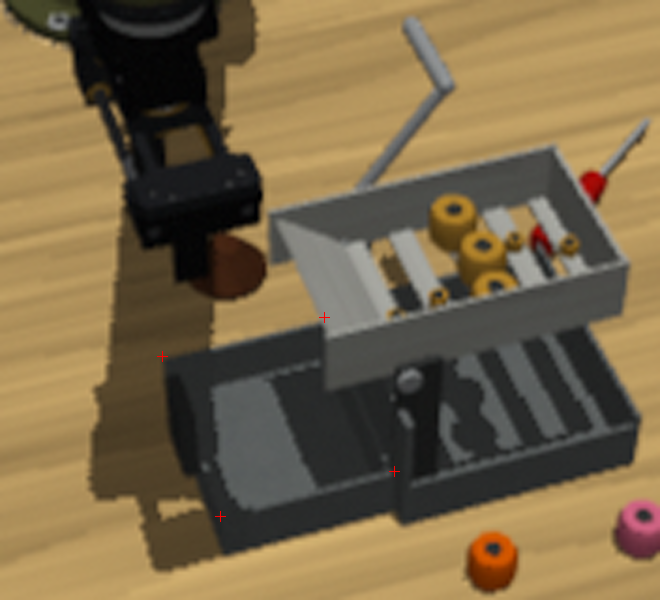

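The tray now stands flush with the plate: its wall meets the plate, and its corners are within about 3 mm of the projected targets at (163,356), (220,516) and (394,470). Going over the handle.

Emit:
step_arm(delta_pos=[[0, 0, -0.3], [0.2, -0.2, -0.45], [0.62, -0.655, -0.45], [0.62, -0.655, -0.45], [0.62, -0.655, -0.45], [0.62, -0.655, -0.45]], rot=[[0, 0, -0.1], [0, 0, -0.2], [0, 0, -0.3], [0, 0, -0.4], [0, 0, -0.5], [0, 0, -0.58]], gripper=[1, 1, 1, 1, 1, 1])

```text
time_s: 8.68
tool_pos: [0.4787, 0.0301, 0.3562]
tool_rot: [-179.9, -0.1, 140.8]
force: [0.9, -0.3, -0.1]
grip_width: 0.0873
grasp_force: 0.0
```

```bash
cat >> h.py <<'E'
from scipy.spatial.transform import Rotation as Ro
def go(o,p,rpy=(180,0,180)):
    R=Ro.from_euler("xyz",o["tool_rot"],degrees=True)
    T=Ro.from_euler("xyz",rpy,degrees=True)
    print("dpos",np.round(R.inv().apply(np.array(p)-o["tool_pos"])/.2,3),"rot",np.round((R.inv()*T).as_rotvec()/1.5,3))
E
python3 -c "
from h import *
from cell import env
o=env.get_obs();print(o['tool_pos'],o['tool_rot']);go(o,(.483,.133,.33))"
```

```text
[0.47872487 0.03007489 0.3562003 ] [-1.79945691e+02 -1.13422543e-01  1.40778966e+02]
dpos [0.309 0.412 0.131] rot [-0.    -0.001 -0.456]
```

Emit:
step_arm(delta_pos=[[0.1, 0.14, 0], [0.2, 0.28, 0], [0.31, 0.41, 0], [0.31, 0.41, 0.13], [0.31, 0.41, 0.13], [0.31, 0.41, 0.13]], rot=[[0, 0, -0.12], [0, 0, -0.24], [0, 0, -0.36], [0, 0, -0.456], [0, 0, -0.456], [0, 0, -0.456]], gripper=[1, 1, 1, 1, 1, 1])

```text
time_s: 9.43
tool_pos: [0.4846, 0.1311, 0.3315]
tool_rot: [-180.0, -0.0, 179.4]
force: [0.3, -0.3, 0.9]
grip_width: 0.0873
grasp_force: 0.0
```

```bash
python3 -c "
from h import *
from cell import env
o=env.get_obs();print(o['tool_pos'],o['tool_rot']);go(o,(.483,.133,.244))"
```

```text
[0.48459812 0.13106357 0.33151743] [-1.79983329e+02 -3.53383495e-02  1.79358451e+02]
dpos [0.008 0.01  0.438] rot [-0.    -0.    -0.007]
```

Emit:
step_arm(delta_pos=[[0.01, 0.01, 0.2], [0.01, 0.01, 0.44], [0.01, 0.01, 0.44], [0.01, 0.01, 0.44], [0.01, 0.01, 0.44], [0.01, 0.01, 0.44], [0.01, 0.01, 0.44], [0.01, 0.01, 0.44], [0.01, 0.01, 0.44], [0.01, 0.01, 0.44]], rot=[[0, 0, -0.007], [0, 0, -0.007], [0, 0, -0.007], [0, 0, -0.007], [0, 0, -0.007], [0, 0, -0.007], [0, 0, -0.007], [0, 0, -0.007], [0, 0, -0.007], [0, 0, -0.007]], gripper=[1, 1, 1, -1, -1, -1, -1, -1, -1, -1], squeeze=40)

```text
time_s: 10.68
tool_pos: [0.4827, 0.1334, 0.2435]
tool_rot: [180.0, -0.0, -179.9]
force: [-0.8, 0.0, -0.4]
grip_width: 0.0249
grasp_force: 0.0
```

Emit:
step_arm(delta_pos=[[0, 0, 0], [0, 0, 0], [0, 0, 0], [0, 0.064, 0.054], [0, 0.121, 0.116], [0, 0.17, 0.184], [0, 0.205, 0.245], [0, 0.205, 0.245], [0, 0.205, 0.245]], rot=[[0, 0, 0], [0, 0, 0], [0, 0, 0], [0, 0, 0], [0, 0, 0], [0, 0, 0], [0, 0, 0], [0, 0, 0], [0, 0, 0]], gripper=[-1, -1, -1, -1, -1, -1, -1, -1, -1], squeeze=40)

```text
time_s: 11.8
tool_pos: [0.4823, 0.1735, 0.1934]
tool_rot: [-179.9, -0.0, -179.9]
force: [3.3, -3.8, -9.4]
grip_width: 0.0124
grasp_force: 40.0
```

```bash
cat >> h.py <<'E'
def look(name):
    from cell import viewer
    ims=[]
    for n,(x0,y0,w,h) in {"scene":(262,165,112,112),"side":(200,190,112,112)}.items():
        c=viewer.read_camera(n); pickle.dump(c,open(f"pics/{n}_{name}.pkl","wb"))
        ims.append(cv2.resize(c["img"][y0:y0+h,x0:x0+w,::-1],(400,400),interpolation=cv2.INTER_CUBIC))
    cv2.imwrite(f"pics/{name}.png",np.hstack(ims))
E
python3 -c "
from h import *
look('r1')"
```

```text
(no output)
```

View pics/r1.png

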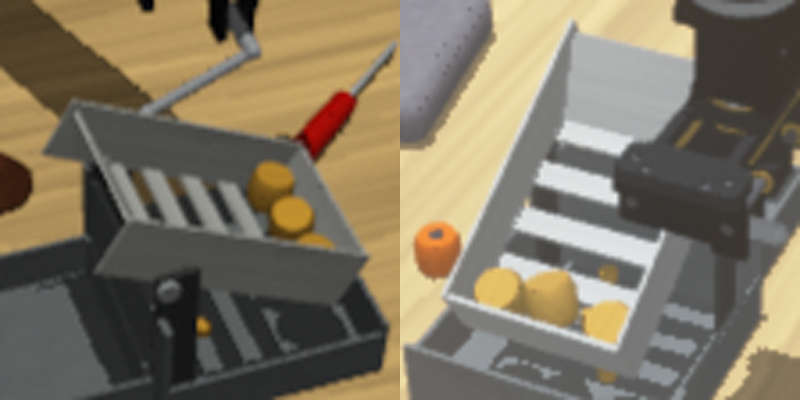

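The basket rocks as planned, at about −0.46 rad: the collars lie against the rear wall and nuts are already visible through the slots at scene (203,325) and side (608,272). Now swing up to +0.48 and back.

Emit:
step_arm(delta_pos=[[0, -0.035, -0.061], [0, -0.084, -0.129], [0, -0.141, -0.191], [0, -0.205, -0.245], [0, -0.275, -0.291], [0, -0.35, -0.329], [0, -0.429, -0.357], [0, -0.511, -0.376], [0, -0.511, -0.376], [0, -0.511, -0.376], [0, -0.429, -0.357], [0, -0.35, -0.329], [0, -0.275, -0.291], [0, -0.205, -0.245], [0, -0.141, -0.191], [0, -0.084, -0.129], [0, -0.035, -0.061], [0, 0, 0], [0, 0, 0], [0, 0, 0]], rot=[[0, 0, 0], [0, 0, 0], [0, 0, 0], [0, 0, 0], [0, 0, 0], [0, 0, 0], [0, 0, 0], [0, 0, 0], [0, 0, 0], [0, 0, 0], [0, 0, 0], [0, 0, 0], [0, 0, 0], [0, 0, 0], [0, 0, 0], [0, 0, 0], [0, 0, 0], [0, 0, 0], [0, 0, 0], [0, 0, 0]], gripper=[-1, -1, -1, -1, -1, -1, -1, -1, -1, -1, -1, -1, -1, -1, -1, -1, -1, -1, -1, -1])

```text
time_s: 14.4
tool_pos: [0.4828, 0.1735, 0.1926]
tool_rot: [-179.9, 0.0, -179.9]
force: [4.0, -4.6, -12.8]
grip_width: 0.0132
grasp_force: 40.0
```

Emit:
step_arm(delta_pos=[[0, -0.035, -0.061], [0, -0.084, -0.129], [0, -0.141, -0.191], [0, -0.205, -0.245], [0, -0.275, -0.291], [0, -0.35, -0.329], [0, -0.429, -0.357], [0, -0.511, -0.376], [0, -0.511, -0.376], [0, -0.511, -0.376]], rot=[[0, 0, 0], [0, 0, 0], [0, 0, 0], [0, 0, 0], [0, 0, 0], [0, 0, 0], [0, 0, 0], [0, 0, 0], [0, 0, 0], [0, 0, 0]], gripper=[-1, -1, -1, -1, -1, -1, -1, -1, -1, -1])

```text
time_s: 15.65
tool_pos: [0.4835, 0.0791, 0.2746]
tool_rot: [179.2, 0.2, -179.6]
force: [-6.6, 9.1, 15.7]
grip_width: 0.0131
grasp_force: 40.0
```

```bash
python3 -c "
from h import *
look('r2')"
```

```text
(no output)
```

View pics/r2.png

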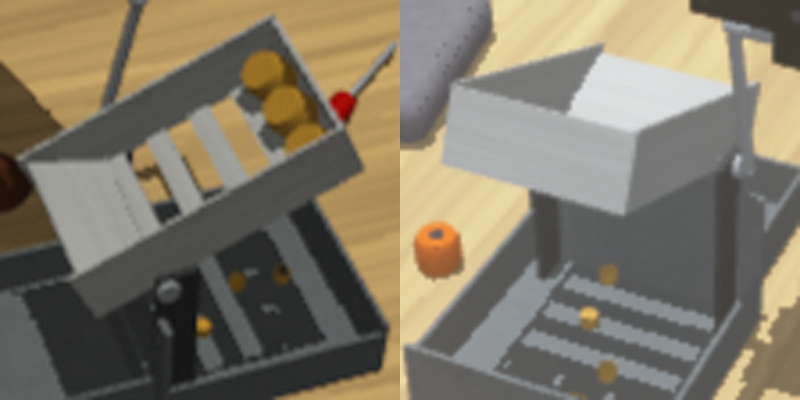

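Three nuts are clearly in the pan: side (608,272), (588,318), (607,370), with a possible fourth at the crop's edge (580,397). I'll measure this by colour mask, cast onto the pan floor.

```bash
cat >> h.py <<'E'
def brass(name):
    for n in ("scene","side"):
        c=pickle.load(open(f"pics/{n}_{name}.pkl","rb")); hsv=cv2.cvtColor(c["img"],cv2.COLOR_RGB2HSV)
        m=cv2.inRange(hsv,(13,150,70),(26,255,255))
        k,_,st,ce=cv2.connectedComponentsWithStats(m)
        for i in range(1,k):
            if st[i,4]<4: continue
            p=plane(c,ce[i],.009)
            if .5<p[0]<.72 and -.12<p[1]<.42: print(n,np.round(ce[i],1),"area",st[i,4],"pan xy(stand)",np.round(p[:2]-[.611,.049],3))
E
python3 -c "
from h import *
brass('r2')
c=pickle.load(open('pics/side_r2.pkl','rb'));cv2.imwrite('pics/r2s.png',cv2.resize(c['img'][240:320,195:330,::-1],(800,474),interpolation=cv2.INTER_CUBIC))"
```

```text
scene [327.9 243.3] area 15 pan xy(stand) [-0.02  0.1 ]
scene [340.5 242.5] area 8 pan xy(stand) [-0.011  0.137]
scene [318.4 255.9] area 17 pan xy(stand) [0.016 0.057]
```

```bash
python3 -c "
from h import *
c=pickle.load(open('pics/side_r2.pkl','rb'));h=cv2.cvtColor(c['img'],cv2.COLOR_RGB2HSV)
print(h[277:282,250:256,:].tolist()[2])
m=((h[...,1]>90)&(h[...,0]>8)&(h[...,0]<30)).astype('uint8');k,_,st,ce=cv2.connectedComponentsWithStats(m)
for i in range(1,k):
    p=plane(c,ce[i],.009)
    if 200<ce[i][0]<320 and 235<ce[i][1]<330: print(np.round(ce[i],1),st[i],np.round(p[:2]-[.611,.049],3),h[int(round(ce[i][1])),int(round(ce[i][0]))])
"
```

```text
[[21, 57, 142], [20, 121, 147], [20, 132, 155], [20, 137, 181], [20, 129, 154], [21, 76, 131]]
[210.2 259.6] [203 252  15  16 186] [0.161 0.032] [ 12 181 186]
[258.  266.6] [256 264   5   6  25] [0.027 0.004] [ 20 126 136]
[252.7 278.4] [251 276   5   6  26] [0.018 0.053] [ 21 141 221]
[257.5 293.7] [256 291   4   6  22] [-0.019  0.099] [ 20 126 132]
```

```bash
python3 -c "
from h import *
c=pickle.load(open('pics/side_r2.pkl','rb'));h=cv2.cvtColor(c['img'],cv2.COLOR_RGB2HSV)
u=proj(c,(.6,.186,.009));print(u);x,y=u.round().astype(int)
print(h[y-7:y+8,x-5:x+6,1]);print(h[y-7:y+8,x-5:x+6,0])"
```

```text
[247.49399692 302.62206821]
[[ 3 11 12  5  3  3  0  6  6  3  6]
 [ 0 13 13  3  6  3  3  3  3  6  3]
 [ 0  3  5  3  3  6  6  6  3  3  3]
 [12 10  7  3  3  8 21 19 17 14  6]
 [ 7 10 11 12  8 28 84 82 86 69 11]
 [ 3  3  5  7 12  9  4  2 24 81 15]
 [ 5  5  3  5  3  7  5  8 11  6 10]
 [ 3  0  3  5  3  3  0  0  5  7 12]
 [ 5  5  3  5  5  3  5  3  3  0  0]
 [ 5  5  5  8  5  5  5  5  5  3  3]
 [ 5  5  8  5  8  5  5  5  5  3  5]
 [ 5  5  5  5  5  3  5  5  5  3  5]
 [ 5  5  5  8  5  5  5  5  5  5  5]
 [ 5  5  8  8  5  5  5  8  8  3  5]
 [ 8  5  5  5  5  5  5  5  5  5  5]]
[[ 90 100  99  90  60  30   0  30  30  30  45]
 [  0 103  99  60  45  30  30  30  30  30  30]
 [  0  90  75  30   0  45  45  45  60  30  30]
 [105 102 100  60  30  20  19  21  20  18  30]
 [100  96 100 100 105  21  19  19  19  21  23]
 [ 60  90  75 100 105 102  90  60  18  18  20]
 [ 30  45  30  45  60 100 105 105 105 100 102]
 [ 30   0  30  15  30  30   0   0 105 100  95]
 [ 30  30  30  15  30  30  15  30  30   0   0]
 [ 30  30  30  40  30  15  30  15  45  30  30]
 [ 45  30  20  30  20  30  30  30  45  30  30]
 [ 30  30  15  30  30  30  30  30  30  30  30]
 [ 30  15  30  20  15  30  15  30  30  30  30]
 [ 30  15  20  20  15  30  15  20  30  30  30]
 [ 20  30  30  15  30  30  15  30  30  15  15]]
```

All four nuts are in the pan: stand coordinates (0.027, 0.004), (0.018, 0.053), (−0.019, 0.099) and (−0.011, 0.137), the last just visible over the rear wall in the side view. Now tip the basket over.

Emit:
step_arm(delta_pos=[[0, -0.098, -0.01], [0, -0.188, -0.006], [0, -0.271, 0.009], [0, -0.358, 0.035], [0, -0.435, 0.069], [0, -0.513, 0.115], [0, -0.579, 0.167], [0, -0.643, 0.232], [0, -0.686, 0.287], [0, -0.723, 0.346], [0, -0.723, 0.346], [0, -0.723, 0.346], [0, -0.723, 0.346], [0, -0.723, 0.346]], rot=[[0, 0, 0], [0, 0, 0], [0, 0, 0], [0, 0, 0], [0, 0, 0], [0, 0, 0], [0, 0, 0], [0, 0, 0], [0, 0, 0], [0, 0, 0], [0, 0, 0], [0, 0, 0], [0, 0, 0], [0, 0, 0]], gripper=[-1, -1, -1, -1, -1, -1, -1, -1, -1, -1, -1, -1, -1, -1])

```text
time_s: 17.5
tool_pos: [0.4846, -0.0741, 0.2019]
tool_rot: [-179.9, 0.2, -180.0]
force: [2.0, -6.8, -0.8]
grip_width: 0.0125
grasp_force: 40.0
```

Run:
```python
from h import *
from cell import viewer,env
x0,y0,w,h=200,145,176,160
ims=[]
for n,(x0,y0,w,h) in {"scene":(230,170,130,130),"side":(210,160,130,130)}.items():
    c=viewer.read_camera(n); pickle.dump(c,open(f"pics/{n}_p.pkl","wb"))
    ims.append(cv2.resize(c["img"][y0:y0+h,x0:x0+w,::-1],(400,400),interpolation=cv2.INTER_CUBIC))
cv2.imwrite("pics/p.png",np.hstack(ims))
brass("p")
```

```text
scene [340.5 242. ] area 8 pan xy(stand) [-0.013  0.137]
scene [327.7 243.4] area 14 pan xy(stand) [-0.02  0.1 ]
scene [318.4 256. ] area 16 pan xy(stand) [0.017 0.057]
scene [270.  264.1] area 127 pan xy(stand) [ 0.002 -0.083]
scene [249.2 280.7] area 152 pan xy(stand) [ 0.04  -0.154]
```

View pics/p.png

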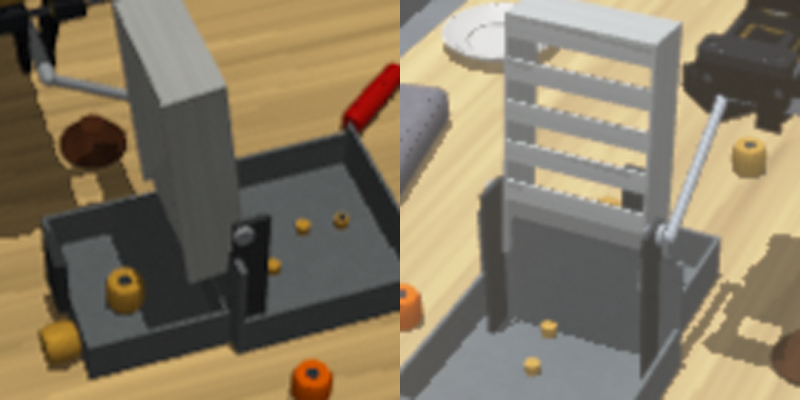

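The pour threw two collars past the tray. One is in it at scene (125,290). Another lies on the table off the tray's near corner at scene (58,342). The third stands on the table on the far side at side (748,157). I'll leave the basket tipped (step 3 needs that), let go of the handle, rise, and locate both collars.

Emit:
step_arm(delta_pos=[[0, 0, 0], [0, 0, 0], [0, 0, -0.1], [0, 0, -0.4], [0, 0, -0.7]], rot=[[0, 0, 0], [0, 0, 0], [0, 0, 0], [0, 0, 0], [0, 0, 0]], gripper=[1, 1, 1, 1, 1])

```text
time_s: 18.23
tool_pos: [0.4829, -0.0712, 0.3425]
tool_rot: [179.9, 0.0, -179.8]
force: [1.9, 0.2, 1.1]
grip_width: 0.0544
grasp_force: 0.0
```

```bash
cat >> h.py <<'E'
def blobs(name,new=True,cams=("scene","side","wrist"),amin=15):
    from cell import viewer
    for n in cams:
        if new: c=viewer.read_camera(n); pickle.dump(c,open(f"pics/{n}_{name}.pkl","wb"))
        else: c=pickle.load(open(f"pics/{n}_{name}.pkl","rb"))
        hsv=cv2.cvtColor(c["img"],cv2.COLOR_RGB2HSV)
        m=cv2.inRange(hsv,(15,160,70),(25,255,255))
        k,_,st,ce=cv2.connectedComponentsWithStats(m)
        for i in range(1,k):
            if st[i,4]<amin: continue
            p=plane(c,ce[i],.018)
            if .3<p[0]<.9 and -.5<p[1]<.4: print(name,n,np.round(ce[i],1),"bbox",st[i],"xy",np.round(p[:2],3))
E
python3 -c "
from h import *
from cell import env
blobs('p',False,('scene','side'))
blobs('q')
o=env.get_obs();print(o['tool_pos'],o['tool_rot'],o['force'],o['grip_width'])"
```

```text
p scene [318.4 256. ] bbox [317 254   4   5  16] xy [0.635 0.103]
p scene [270.  264.2] bbox [265 257  11  15 125] xy [ 0.62  -0.036]
p scene [184.4 272.1] bbox [178 265  13  15 146] xy [ 0.573 -0.269]
p scene [249.2 280.5] bbox [243 274  13  14 147] xy [ 0.658 -0.106]
q scene [318.4 256. ] bbox [317 254   4   5  16] xy [0.635 0.103]
q scene [270.1 264.1] bbox [265 257  11  15 124] xy [ 0.62  -0.036]
q scene [184.5 272.1] bbox [178 265  13  15 145] xy [ 0.573 -0.269]
q scene [249.3 280.5] bbox [243 274  13  14 147] xy [ 0.657 -0.106]
[ 0.48500957 -0.07139491  0.34395366] [ 179.83131007    0.37141998 -179.79578404] [-0.69489589 -0.26430638 -0.50337402] 0.0664940462191758
```

Emit:
step_arm(delta_pos=[[-0.1, -0.3, 0], [-0.25, -0.6, 0.1], [-0.4, -0.9, 0.3], [-0.44, -0.99, 0.5], [-0.44, -0.99, 0.5], [-0.44, -0.99, 0.5]], rot=[[0, 0, 0.12], [0, 0, 0.24], [0, 0, 0.36], [0, 0, 0.48], [0, 0, 0.6], [0, 0, 0.72]], gripper=[1, 1, 1, 1, 1, 1])

```text
time_s: 19.12
tool_pos: [0.5707, -0.2701, 0.2376]
tool_rot: [-179.8, -0.2, 117.8]
force: [0.3, -0.4, 0.9]
grip_width: 0.0869
grasp_force: 0.0
```

```bash
python3 -c "
from h import *
from cell import env
blobs('t')
o=env.get_obs();print(o['tool_pos'],o['tool_rot']);go(o,(.573,-.269,.1),(180,0,90))"
```

```text
t scene [318.3 256.1] bbox [317 254   4   5  17] xy [0.635 0.103]
t scene [270.2 264.2] bbox [265 257  12  15 130] xy [ 0.621 -0.035]
t scene [184.5 272.2] bbox [178 265  14  15 145] xy [ 0.574 -0.269]
t scene [249.3 280.6] bbox [243 274  13  14 147] xy [ 0.658 -0.106]
[ 0.57146753 -0.26946253  0.23933014] [-1.79957091e+02 -8.88243966e-02  1.18424295e+02]
dpos [-0.003  0.008  0.697] rot [-0.001 -0.001  0.331]
```

```bash
python3 -c "
from h import *
for n in('side','wrist'):
    c=pickle.load(open(f'pics/{n}_t.pkl','rb'));h=cv2.cvtColor(c['img'],cv2.COLOR_RGB2HSV)
    for u in [(.573,-.269,.015),(.658,-.106,.015),(.62,-.036,.02)]:
        x,y=proj(c,u).round().astype(int);print(n,u,x,y,h[y,x] if 0<=x<560 and 0<=y<420 else None)
    m=cv2.inRange(h,(14,120,60),(26,255,255));k,_,st,ce=cv2.connectedComponentsWithStats(m)
    for i in range(1,k):
        if st[i,4]>25: 
            p=plane(c,ce[i],.018);print(ce[i].round(1),st[i],p[:2].round(3))
" | head -40
```

```text
side (0.573, -0.269, 0.015) 322 211 [ 20 127 137]
side (0.658, -0.106, 0.015) 276 232 [ 80   6 138]
side (0.62, -0.036, 0.02) 278 247 [90  3 89]
[323.1 211.6] [319 206  10  11  78] [ 0.567 -0.261]
[209.6 254.7] [204 252  13   7  36] [0.778 0.073]
wrist (0.573, -0.269, 0.015) 281 186 [23 49 47]
wrist (0.658, -0.106, 0.015) 429 87 [ 20 145 188]
wrist (0.62, -0.036, 0.02) 438 2 [ 19 107  74]
[435.4  11. ] [417   0  43  26 809] [ 0.623 -0.043]
[428.9  89. ] [ 408   69   42   41 1237] [ 0.658 -0.108]
[277.2 186.5] [261 170  33  35 811] [ 0.569 -0.271]
[ 79.5 283.6] [  66  253   35   61 1032] [ 0.418 -0.484]
[478.4 283.3] [ 458  253   35   61 1034] [ 0.832 -0.26 ]
[415.1 335. ] [ 249  322  311   22 4067] [ 0.804 -0.353]
```

Emit:
step_arm(delta_pos=[[0, 0, 0.3], [0, 0, 0.6], [0, 0, 0.85], [0, 0, 0.85]], rot=[[0, 0, 0.12], [0, 0, 0.24], [0, 0, 0.331], [0, 0, 0.331]], gripper=[0.4, 0.4, 0.4, 0.4])

```text
time_s: 19.77
tool_pos: [0.5693, -0.2677, 0.0668]
tool_rot: [-179.6, -0.2, 90.1]
force: [0.5, -0.7, 0.5]
grip_width: 0.0621
grasp_force: 0.0
```

```bash
python3 -c "
from h import *
from cell import env
o=env.get_obs();print(o['tool_pos'],o['tool_rot'],o['grip_width']);go(o,(.571,-.270,.016),(180,0,90))
c=pickle.load(open('pics/wrist_t.pkl','rb'));h=cv2.cvtColor(c['img'],cv2.COLOR_RGB2HSV)
m=cv2.inRange(h,(14,120,60),(26,255,255))[60:120,395:465]
r=cv2.minAreaRect(cv2.findNonZero(m));b=cv2.boxPoints(r)+[395,60];print(r);print([plane(c,q,.018)[:2].round(3).tolist() for q in b])
for row in m[::3,::2]: print(''.join('#' if v else '.' for v in row))
"
```

```text
[ 0.5692949  -0.26774894  0.06679467] [-1.79599765e+02 -1.77737639e-01  9.00570960e+01] 0.0621422124444415
dpos [-0.012  0.01   0.254] rot [-0.005 -0.002  0.001]
((33.87736129760742, 28.820755004882812), (35.35480499267578, 38.85143280029297), 29.05460548400879)
[[0.639, -0.128], [0.639, -0.091], [0.676, -0.089], [0.677, -0.126]]
...................................
...................................
...................................
..............###..................
.............#########.............
...........##############..........
..........#################........
.........###################.......
.........###################.......
........####################.......
.......####################........
.......###################.........
.......###################.........
.......##################..........
.........###############...........
............###########............
................#####..............
...................................
...................................
...................................
```

Emit:
step_arm(delta_pos=[[0, 0.01, 0.14], [0, 0.01, 0.24], [0, 0.01, 0.24], [0, 0.01, 0.24], [0, 0.01, 0.24], [0, 0.01, 0.24]], rot=[[0, 0, 0], [0, 0, 0], [0, 0, 0], [0, 0, 0], [0, 0, 0], [0, 0, 0]], gripper=[0.4, 0.4, -1, -1, -1, -1], squeeze=20)

```text
time_s: 20.52
tool_pos: [0.574, -0.2706, 0.0236]
tool_rot: [179.9, 0.0, 89.8]
force: [-1.4, 1.3, 3.8]
grip_width: 0.0354
grasp_force: 20.0
```

Emit:
step_arm(delta_pos=[[0, 0, -0.25], [0.1, 0, -0.55], [0.4, 0, -0.55], [0.7, 0, -0.55], [0.95, 0, -0.5], [0.95, 0, -0.5]], rot=[[0, 0, 0], [0, 0, 0], [0, 0.06, 0], [0, 0.12, 0], [0, 0.175, 0], [0, 0.175, 0]], gripper=[-1, -1, -1, -1, -1, -1])

```text
time_s: 21.28
tool_pos: [0.5739, -0.0788, 0.1222]
tool_rot: [-180.0, -15.1, 89.9]
force: [0.6, -0.1, -1.2]
grip_width: 0.0348
grasp_force: 20.0
```

```bash
python3 -c "
from h import *
from cell import env
o=env.get_obs();print(o['tool_pos'],o['tool_rot'],o['grip_width'],o['grasp_force'],o['force']);go(o,(.575,-.058,.060),(-165,0,90))"
```

```text
[ 0.57393695 -0.07875814  0.12216853] [-179.9667437   -15.10119566   89.90911389] 0.03483056640048935 19.9996487936005 [ 0.57814012 -0.05724331 -1.16233697]
dpos [0.019 0.005 0.327] rot [ 0.173 -0.175  0.022]
```

Emit:
step_arm(delta_pos=[[0.02, 0, 0.17], [0.02, 0, 0.325], [0.02, 0, 0.325], [0.02, 0, 0.325], [0.02, 0, 0.325], [0.02, 0, 0.325], [0, 0, 0], [0, 0, 0]], rot=[[0, 0, 0], [0, 0, 0], [0, 0, 0], [0, 0, 0], [0, 0, 0], [0, 0, 0], [0, 0, 0], [0, 0, 0]], gripper=[-1, -1, -1, 0.1, 0.1, 0.1, 0.2, 0.4])

```text
time_s: 22.28
tool_pos: [0.5767, -0.0836, 0.1271]
tool_rot: [179.5, -14.9, 89.7]
force: [0.2, -0.1, 0.4]
grip_width: 0.0562
grasp_force: 0.0
```

```bash
python3 -c "
from h import *
from cell import env
blobs('u',True,('scene',))
o=env.get_obs();print(o['tool_pos'],o['tool_rot'],o['grip_width'],o['grasp_force'],o['force']);go(o,(.658,-.115,.15),(180,0,90));print(o['qpos'])"
```

```text
u scene [265.2 259.2] bbox [255 247  22  25 252] xy [ 0.599 -0.043]
u scene [318.4 256. ] bbox [317 254   4   5  16] xy [0.635 0.103]
u scene [249.1 280.8] bbox [243 274  13  14 144] xy [ 0.658 -0.107]
[ 0.57584552 -0.08206498  0.12541375] [179.68941061 -15.00292119  89.77140394] 0.05829723552394154 0.0 [0.59055091 0.94641712 0.70140787]
dpos [-0.126  0.412 -0.159] rot [ 0.004 -0.175 -0.003]
[-35.66083324  29.86537193  64.71614046 100.58089104 -41.37429608
  77.59994374  40.6698547 ]
```

```bash
python3 -c "
from h import *
c=pickle.load(open('pics/wrist_t.pkl','rb'));print(c['img'][64:118:2,402:458:2,0].tolist().__str__().replace('], ',']\n'))
c=pickle.load(open('pics/scene_u.pkl','rb'));print(c['img'][272:290,241:258,0])"
```

```text
[[87, 35, 25, 26, 28, 29, 29, 28, 26, 28, 29, 24, 29, 29, 26, 26, 28, 36, 47, 105, 119, 116, 116, 114, 116, 115, 115, 114]
[105, 99, 63, 30, 26, 27, 28, 25, 27, 29, 29, 25, 24, 26, 30, 44, 45, 48, 46, 43, 85, 116, 115, 114, 113, 112, 115, 114]
[102, 98, 101, 86, 54, 25, 24, 29, 26, 27, 23, 34, 46, 46, 42, 40, 42, 45, 45, 45, 43, 53, 95, 116, 113, 111, 112, 114]
[100, 98, 96, 98, 196, 150, 50, 32, 46, 52, 71, 112, 127, 141, 154, 134, 75, 49, 41, 45, 43, 46, 43, 70, 115, 114, 114, 113]
[98, 96, 90, 148, 197, 199, 160, 150, 179, 106, 110, 125, 137, 149, 159, 167, 175, 175, 123, 55, 40, 44, 46, 42, 52, 90, 114, 115]
[101, 113, 125, 194, 194, 193, 100, 94, 90, 107, 125, 135, 145, 151, 161, 171, 175, 181, 183, 186, 150, 46, 41, 46, 43, 42, 66, 108]
[187, 166, 188, 196, 133, 129, 96, 84, 101, 119, 135, 147, 153, 161, 163, 169, 181, 187, 184, 187, 189, 191, 98, 38, 47, 44, 42, 48]
[182, 185, 192, 182, 98, 98, 93, 92, 112, 128, 140, 151, 162, 164, 169, 172, 183, 191, 191, 189, 185, 188, 183, 130, 42, 46, 46, 44]
[182, 190, 197, 130, 98, 99, 85, 103, 122, 136, 146, 156, 163, 171, 175, 177, 183
[... 3087 characters left out ...]
 75  93 122 176 198 195 186 179 176 169 163 158 123  65  69]
 [ 83  81  74 105 155 177 183 178 171 170 164 158 153 149 131  75  48]
 [ 81  81  76  91 145 167 168 165 161 158 151 147 144 138 127  77  37]
 [ 82  83  80  73 124 150 153 152 147 142 137 134 130 121 109  70  39]
 [ 86  87  83  75 100 128 135 137 130 125 121 117 111 102  90  60  38]
 [ 87  87  88  80  86 110 118 117 113 108 103  97  90  85  81  61  40]
 [ 87  88  88  82  79  92  96  96  93  89  85  81  77  78  84  68  45]
 [ 88  88 126 138 101  79  79  82  81  78  78  80  79  81 120 130  78]
 [140 139 172 187 129  81  80  80  81  81  83  84 121 135 169 182 113]
 [187 186 186 186 129  85  84  84  84  85  84 122 168 183 183 184 120]]
```

The collar off the near corner is lying on its side with its axis along y, next to the tab, so the gripper's body can't go down there. I'll cage it with raised fingertips, roll it about 85 mm towards +x clear of the tab, and pick it there.

Emit:
step_arm(delta_pos=[[-0.06, 0.15, -0.1], [-0.126, 0.3, -0.159], [-0.126, 0.41, -0.159], [-0.126, 0.41, -0.159]], rot=[[0, -0.06, 0], [0, -0.12, 0], [0, -0.175, 0], [0, -0.175, 0]], gripper=[0.3, 0.3, 0.3, 0.3])

```text
time_s: 22.82
tool_pos: [0.6573, -0.1093, 0.1452]
tool_rot: [-179.9, -0.1, 90.1]
force: [-0.0, 0.8, -0.8]
grip_width: 0.0566
grasp_force: 0.0
```

```bash
python3 -c "
from h import *
from cell import env
c=blobs('v',True,('scene',))
o=env.get_obs();print(o['tool_pos'],o['tool_rot'],o['grip_width']);go(o,(.658,-.115,.037),(180,0,90))"
```

```text
v scene [318.4 256. ] bbox [317 254   4   5  16] xy [0.635 0.103]
v scene [269.5 264. ] bbox [258 257  19  15 138] xy [ 0.619 -0.037]
v scene [249.  280.7] bbox [243 274  13  14 143] xy [ 0.658 -0.107]
[ 0.65570938 -0.11135391  0.14537588] [-1.79858424e+02 -7.17151664e-02  8.99512888e+01] 0.056497785078608
dpos [-0.019  0.013  0.542] rot [-0.002 -0.001 -0.001]
```

Emit:
step_arm(delta_pos=[[-0.02, 0.01, 0.3], [-0.02, 0.01, 0.535], [-0.02, 0.01, 0.535], [-0.02, 0.07, 0.535], [-0.02, 0.13, 0.535], [-0.02, 0.19, 0.535], [-0.02, 0.25, 0.535], [-0.02, 0.31, 0.535], [-0.02, 0.37, 0.535], [-0.02, 0.42, 0.535], [-0.02, 0.46, 0.535], [-0.02, 0.46, 0.535]], rot=[[0, 0, 0], [0, 0, 0], [0, 0, 0], [0, 0, 0], [0, 0, 0], [0, 0, 0], [0, 0, 0], [0, 0, 0], [0, 0, 0], [0, 0, 0], [0, 0, 0], [0, 0, 0]], gripper=[0.3, 0.3, 0.3, 0.2, 0.1, 0.1, 0.1, 0.1, 0.1, 0.1, 0.1, 0.1])

```text
time_s: 24.38
tool_pos: [0.7484, -0.1173, 0.0393]
tool_rot: [-180.0, 0.0, 89.8]
force: [0.3, 0.6, -0.4]
grip_width: 0.0479
grasp_force: 0.0
```

```bash
python3 -c "
from h import *
from cell import env
blobs('x',True,('scene',))
c=pickle.load(open('pics/scene_x.pkl','rb'))
o=env.get_obs();print(o['tool_pos'],o['tool_rot'],o['grip_width'],o['force'])
x,y=proj(c,(.658,-.107,.018)).round().astype(int)
h=cv2.cvtColor(c['img'],cv2.COLOR_RGB2HSV);m=cv2.inRange(h,(12,150,40),(27,255,255))
print(x,y)
u=proj(c,(.748,-.11,.018));print(u)
x,y=u.round().astype(int)
for r in m[y-22:y+20:1,x-40:x+36]: print(''.join('#' if v else '.' for v in r))
"
```

```text
x scene [318.3 256.1] bbox [317 254   4   5  17] xy [0.635 0.103]
x scene [271.9 264.8] bbox [267 257  10  15  81] xy [ 0.624 -0.031]
[ 0.74794445 -0.11751567  0.03931818] [-1.79951723e+02  1.00979423e-03  8.97921739e+01] 0.047835299826652265 [-0.43071748  0.11609983 -0.18002589]
249 281
[257.0729219  307.15499384]
..................................#####.....................................
............................................................................
............................................................................
........................................##..................................
.......................................###..................................
.......................................####.................................
.......................................####.................................
.......................................####.................................
............................................................................
............................................................................
.............
[... 1750 characters left out ...]
.......
............................................................................
............................................................................
............................................................................
............................................................................
............................................................................
............................................................................
............................................................................
............................................................................
............................................................................
```

Emit:
step_arm(delta_pos=[[0.02, 0, 0.06], [0.03, 0, 0.105], [0.03, 0, 0.105], [0.03, 0, 0.105], [0.03, 0, 0.105]], rot=[[0, 0, 0], [0, 0, 0], [0, 0, 0], [0, 0, 0], [0, 0, 0]], gripper=[0.1, 0.1, -1, -1, -1], squeeze=20)

```text
time_s: 25.05
tool_pos: [0.7484, -0.1116, 0.0192]
tool_rot: [180.0, 0.0, 89.8]
force: [0.2, 0.9, -0.3]
grip_width: 0.0253
grasp_force: 0.0
```

Emit:
step_arm(delta_pos=[[0, 0, -0.3], [0, 0, -0.6], [0, 0, -0.7]], rot=[[0, 0, 0], [0, 0, 0], [0, 0, 0]], gripper=[0.4, 0.4, 0.4])

```text
time_s: 25.42
tool_pos: [0.7499, -0.1128, 0.1643]
tool_rot: [179.6, 0.1, 89.8]
force: [0.8, 0.3, -0.4]
grip_width: 0.048
grasp_force: 0.0
```

```bash
python3 -c "
from h import *
from cell import env
blobs('y',True,('scene','wrist'),10)
c=pickle.load(open('pics/wrist_y.pkl','rb'))
h=cv2.cvtColor(c['img'],cv2.COLOR_RGB2HSV);m=cv2.inRange(h,(14,120,40),(26,255,255));k,_,st,ce=cv2.connectedComponentsWithStats(m)
for i in range(1,k):
    if st[i,4]>150: print('w',ce[i].round(1),st[i],plane(c,ce[i],.018)[:2].round(3))
o=env.get_obs();print(o['tool_pos'],o['tool_rot'],o['grip_width'])
"
```

```text
y scene [327.9 243.4] bbox [327 242   3   4  11] xy [0.599 0.146]
y scene [259.8 256. ] bbox [256 254   8   5  24] xy [ 0.583 -0.055]
y scene [318.4 256. ] bbox [317 254   4   5  16] xy [0.635 0.103]
y scene [253.3 292.5] bbox [247 288  13  10 100] xy [ 0.7   -0.107]
w [120.  113.6] [  94   92   51   44 1611] [ 0.619 -0.038]
w [ 69.3 135.4] [  42  114   54   44 1677] [ 0.574 -0.055]
w [212.1 198.2] [ 190  177   43   41 1384] [ 0.692 -0.11 ]
w [151.5 284.2] [143 253  23  63 755] [ 0.631 -0.192]
w [406.4 284.2] [393 253  23  63 761] [ 0.871 -0.194]
w [372.1 335. ] [ 163  323  394   21 5393] [ 0.842 -0.248]
[ 0.74943852 -0.11223458  0.16210054] [1.79710555e+02 3.62923542e-02 8.97943862e+01] 0.055381676110261284
```

The collar slipped under the fingertip and stopped at (0.692, −0.110). With the gripper turned 40°, its body clears the tab, so I can go down fully there.

```bash
python3 -c "
from h import *
from cell import env
o=env.get_obs();go(o,(.693,-.111,.019),(180,0,130))"
```

```text
dpos [ 0.006 -0.286  0.714] rot [ 0.003  0.002 -0.468]
```

Emit:
step_arm(delta_pos=[[0.005, -0.15, 0], [0.005, -0.286, 0], [0.005, -0.286, 0.1], [0.005, -0.286, 0.25], [0.005, -0.286, 0.4], [0.005, -0.286, 0.4]], rot=[[0, 0, -0.12], [0, 0, -0.24], [0, 0, -0.36], [0, 0, -0.468], [0, 0, -0.468], [0, 0, -0.468]], gripper=[0.43, 0.43, 0.43, 0.43, 0.43, 0.43])

```text
time_s: 26.28
tool_pos: [0.688, -0.1089, 0.074]
tool_rot: [-179.7, -0.4, 130.0]
force: [-0.4, 0.3, 0.3]
grip_width: 0.0627
grasp_force: 0.0
```

```bash
python3 -c "
from h import *
from cell import env,viewer
c=viewer.read_camera('wrist')
h=cv2.cvtColor(c['img'],cv2.COLOR_RGB2HSV);m=cv2.inRange(h,(14,120,40),(26,255,255));k,_,st,ce=cv2.connectedComponentsWithStats(m)
for i in range(1,k):
    if st[i,4]>150: print('w',ce[i].round(1),st[i],plane(c,ce[i],.018)[:2].round(3))
o=env.get_obs();print(o['tool_pos'],o['tool_rot'],o['grip_width']);go(o,(.693,-.111,.019),(180,0,130))
"
```

```text
w [184.6  35.9] [ 148    0   72   73 3644] [ 0.574 -0.055]
w [262.8  64.1] [ 235   29   66   72 2231] [ 0.617 -0.039]
w [283.4 241.8] [ 253  210   67   58 2484] [ 0.693 -0.111]
w [129.9 283.9] [120 253  27  62 845] [ 0.635 -0.198]
w [428.  284.1] [412 253  28  62 833] [ 0.784 -0.073]
w [391.1 334.9] [ 189  322  371   22 5098] [ 0.792 -0.115]
[ 0.68943186 -0.10962098  0.07630138] [-1.79821938e+02 -1.79583048e-01  1.30011627e+02] 0.06221631860730953
dpos [-0.018  0.01   0.286] rot [-0.002 -0.002  0.   ]
```

Emit:
step_arm(delta_pos=[[-0.01, 0.01, 0.15], [-0.01, 0.01, 0.275], [-0.01, 0.01, 0.275], [-0.01, 0.01, 0.275], [-0.01, 0.01, 0.275], [-0.01, 0.01, 0.275], [-0.01, 0.01, 0.275]], rot=[[0, 0, 0], [0, 0, 0], [0, 0, 0], [0, 0, 0], [0, 0, 0], [0, 0, 0], [0, 0, 0]], gripper=[0.43, 0.43, -1, -1, -1, -1, -1], squeeze=20)

```text
time_s: 27.2
tool_pos: [0.6946, -0.1107, 0.025]
tool_rot: [179.9, 0.1, 130.0]
force: [-0.4, -1.1, 4.3]
grip_width: 0.04
grasp_force: 20.0
```

Emit:
step_arm(delta_pos=[[0, 0, -0.2], [0, 0, -0.5], [0, 0, -0.5]], rot=[[0, 0, 0], [0, 0, 0], [0, 0, 0]], gripper=[-1, -1, -1])

```text
time_s: 27.58
tool_pos: [0.6966, -0.1118, 0.1293]
tool_rot: [179.7, 0.4, 130.0]
force: [0.1, 0.5, -2.0]
grip_width: 0.0396
grasp_force: 20.0
```

```bash
python3 -c "
from h import *
from cell import env
o=env.get_obs();print(o['tool_pos'],o['tool_rot'],o['grip_width'],o['grasp_force']);go(o,(.648,-.075,.125),(180,-15,90))"
```

```text
[ 0.69660048 -0.11183076  0.12926203] [179.66558355   0.37887157 130.01341959] 0.03962230177145465 19.99984486028552
dpos [ 0.297 -0.068  0.019] rot [-0.056  0.17   0.464]
```

Emit:
step_arm(delta_pos=[[0, 0, 0], [0.1, -0.02, 0], [0.2, -0.04, 0.01], [0.297, -0.068, 0.02], [0.297, -0.068, 0.02], [0.297, -0.068, 0.02]], rot=[[-0.014, 0.043, 0.116], [-0.028, 0.085, 0.232], [-0.042, 0.128, 0.348], [-0.056, 0.17, 0.464], [-0.056, 0.17, 0.464], [-0.056, 0.17, 0.464]], gripper=[-1, -1, -1, -1, -1, -1])

```text
time_s: 28.32
tool_pos: [0.6457, -0.0733, 0.1193]
tool_rot: [-179.5, -15.0, 90.0]
force: [1.1, -0.5, -0.6]
grip_width: 0.0398
grasp_force: 20.0
```

```bash
python3 -c "
from h import *
from cell import env
o=env.get_obs();print(o['tool_pos'],o['tool_rot'],o['grip_width'],o['grasp_force'],o['qpos']);go(o,(.648,-.06,.063),(180,-15,90))"
```

```text
[ 0.64567821 -0.07327353  0.11934139] [-179.54439678  -15.02441756   90.03383904] 0.03977019327942506 19.99994614161551 [-28.77798819  37.0046917   58.27199026  90.17379589 -44.83355362
  80.75397594  38.07793644]
dpos [-0.009  0.014  0.289] rot [-0.005 -0.     0.   ]
```

Emit:
step_arm(delta_pos=[[0, 0.01, 0.15], [0, 0.01, 0.28], [0, 0.01, 0.28], [0, 0.01, 0.28], [0, 0.01, 0.28], [0, 0.01, 0.28], [-0.05, 0.01, -0.1], [-0.1, 0.01, -0.4], [-0.1, 0.01, -0.6]], rot=[[0, 0, 0], [0, 0, 0], [0, 0, 0], [0, 0, 0], [0, 0, 0], [0, 0, 0], [0, 0, 0], [0, 0, 0], [0, 0, 0]], gripper=[-1, -1, -1, 0.2, 0.2, 0.2, 0.3, 0.5, 0.8])

```text
time_s: 29.45
tool_pos: [0.6479, -0.1263, 0.2334]
tool_rot: [-179.6, -15.0, 89.8]
force: [1.1, -0.4, -0.3]
grip_width: 0.0685
grasp_force: 0.0
```

```bash
python3 -c "
from h import *
from cell import env
blobs('z',True,('scene',),8)
from cell import viewer
c=viewer.read_camera('wrist')
h=cv2.cvtColor(c['img'],cv2.COLOR_RGB2HSV);m=cv2.inRange(h,(14,120,40),(26,255,255));k,_,st,ce=cv2.connectedComponentsWithStats(m)
for i in range(1,k):
    if st[i,4]>150: print('w',ce[i].round(1),st[i],plane(c,ce[i],.02)[:2].round(3))
o=env.get_obs();print(o['tool_pos'],o['tool_rot'],o['grip_width']);go(o,(.483,-.073,.33),(180,0,180))
"
```

```text
z scene [327.9 243.4] bbox [327 242   3   4  11] xy [0.599 0.146]
z scene [265.3 259. ] bbox [255 247  22  24 258] xy [ 0.598 -0.043]
z scene [318.3 256.1] bbox [317 254   4   5  17] xy [0.635 0.103]
z scene [265.6 276.3] bbox [261 273  11   8  63] xy [ 0.657 -0.06 ]
w [250.7 153.6] [235 137  32  34 756] [ 0.619 -0.037]
w [210.4 170.2] [194 154  34  33 772] [ 0.575 -0.055]
w [296.8 177.9] [280 163  35  31 886] [ 0.67  -0.064]
w [110.3 283.8] [ 98 253  31  62 924] [ 0.463 -0.18 ]
w [447.7 284. ] [430 253  30  62 953] [ 0.837 -0.182]
w [398.3 334.9] [ 212  322  348   22 4821] [ 0.782 -0.238]
[ 0.64974694 -0.12908736  0.23758005] [179.87914167 -14.83490597  89.77084447] 0.0743450680242665
dpos [ 0.386 -0.834 -0.378] rot [ 0.137 -0.134 -1.044]
```

All three collars are now in the tray, at (0.619, −0.037), (0.575, −0.055) and (0.670, −0.064). Back to the handle.

Emit:
step_arm(delta_pos=[[0.06, 0, -0.22], [0.12, -0.1, -0.446], [0.2, -0.4, -0.42], [0.3, -0.65, -0.4], [0.386, -0.834, -0.378], [0.386, -0.834, -0.378], [0.386, -0.834, -0.378], [0.386, -0.834, -0.378]], rot=[[0.015, -0.015, -0.12], [0.03, -0.03, -0.24], [0.047, -0.046, -0.36], [0.063, -0.062, -0.48], [0.079, -0.077, -0.6], [0.095, -0.092, -0.72], [0.11, -0.108, -0.84], [0.13, -0.127, -0.99]], gripper=[1, 1, 1, 1, 1, 1, 1, 1])

```text
time_s: 30.55
tool_pos: [0.4818, -0.0689, 0.3247]
tool_rot: [178.9, -1.5, 173.7]
force: [0.2, 0.2, -1.0]
grip_width: 0.087
grasp_force: 0.0
```

```bash
python3 -c "
from h import *
from cell import env
o=env.get_obs();print(o['tool_pos'],o['tool_rot'],o['grip_width']);go(o,(.484,-.0735,.203),(180,0,180))
"
```

```text
[ 0.48183966 -0.06891564  0.32472566] [178.91028922  -1.51945404 173.69498808] 0.08704686363434194
dpos [-0.029 -0.033  0.608] rot [ 0.014 -0.017 -0.074]
```

Emit:
step_arm(delta_pos=[[-0.015, -0.02, 0], [-0.029, -0.03, 0.2], [-0.029, -0.03, 0.4], [-0.029, -0.03, 0.61], [-0.029, -0.03, 0.61], [-0.029, -0.03, 0.61], [-0.029, -0.03, 0.61], [-0.029, -0.03, 0.61], [-0.029, -0.03, 0.61], [-0.029, -0.03, 0.61]], rot=[[0.014, -0.017, -0.074], [0.014, -0.017, -0.074], [0.014, -0.017, -0.074], [0.014, -0.017, -0.074], [0.014, -0.017, -0.074], [0.014, -0.017, -0.074], [0.014, -0.017, -0.074], [0.014, -0.017, -0.074], [0.014, -0.017, -0.074], [0.014, -0.017, -0.074]], gripper=[0.1, 0.1, 0.1, 0.1, -1, -1, -1, -1, -1, -1], squeeze=40)

```text
time_s: 31.8
tool_pos: [0.4843, -0.0646, 0.2031]
tool_rot: [179.4, -0.1, -180.0]
force: [0.1, 17.1, -9.2]
grip_width: 0.0123
grasp_force: 39.1
```

```bash
python3 -c "
from h import *
from cell import env
o=env.get_obs();p=o['tool_pos'];print(p,o['tool_rot'],o['grip_width'],o['grasp_force'],o['force'])
y,z=p[1]-.049,p[2]+.008-.14;a=np.arctan2(z,y);print('theta',a-.9273,np.hypot(y,z))
a0=2.6273
for t in np.r_[np.arange(1.58,.05,-.12),0.02,0]:
    print(round(t,2),np.round([.14*(np.cos(.9273+t)-np.cos(a0))/.2,-.14*(np.sin(.9273+t)-np.sin(a0))/.2],3))
"
```

```text
[ 0.48427891 -0.06457219  0.20306266] [ 1.79431336e+02 -6.93887887e-02 -1.79962458e+02] 0.012314895367296314 39.11771336803213 [ 0.05200258 17.05307543 -9.17806957]
theta 1.655186700379115 0.13397218225915536
1.58 [ 0.046 -0.07 ]
1.46 [ 0.099 -0.135]
1.34 [ 0.16  -0.193]
1.22 [ 0.228 -0.243]
1.1 [ 0.301 -0.284]
0.98 [ 0.378 -0.316]
0.86 [ 0.459 -0.339]
0.74 [ 0.542 -0.352]
0.62 [ 0.626 -0.355]
0.5 [ 0.71  -0.348]
0.38 [ 0.792 -0.331]
0.26 [ 0.871 -0.305]
0.14 [ 0.947 -0.269]
0.02 [ 1.018 -0.224]
0.0 [ 1.029 -0.216]
```

The grip is on the bar, about 10 mm above the nominal point, so I shift the arc by that. Swinging the basket back now.

Emit:
step_arm(delta_pos=[[0, 0.06, -0.01], [0, 0.099, -0.075], [0, 0.16, -0.133], [0, 0.228, -0.183], [0, 0.301, -0.224], [0, 0.378, -0.256], [0, 0.459, -0.279], [0, 0.542, -0.292], [0, 0.626, -0.295], [0, 0.71, -0.288]], rot=[[0, 0, 0], [0, 0, 0], [0, 0, 0], [0, 0, 0], [0, 0, 0], [0, 0, 0], [0, 0, 0], [0, 0, 0], [0, 0, 0], [0, 0, 0]], gripper=[-1, -1, -1, -1, -1, -1, -1, -1, -1, -1])

```text
time_s: 33.05
tool_pos: [0.4841, 0.0664, 0.2609]
tool_rot: [-179.6, -0.2, 179.5]
force: [-4.5, -7.8, -9.1]
grip_width: 0.0113
grasp_force: 40.7
```

Emit:
step_arm(delta_pos=[[0, 0.082, 0.017], [0, 0.161, 0.043], [0, 0.237, 0.079], [0, 0.308, 0.124], [0, 0.319, 0.132], [0, 0.319, 0.132], [0, 0.319, 0.132]], rot=[[0, 0, 0], [0, 0, 0], [0, 0, 0], [0, 0, 0], [0, 0, 0], [0, 0, 0], [0, 0, 0]], gripper=[-1, -1, -1, -1, -1, -1, -1])

```text
time_s: 33.92
tool_pos: [0.4849, 0.1303, 0.234]
tool_rot: [-179.6, -0.2, 179.6]
force: [-3.0, -6.3, -6.6]
grip_width: 0.0112
grasp_force: 40.4
```

```bash
cat >> h.py <<'E'
def hand(name):
    # bar silhouettes: grey-white blobs triangulated via rear rim corners is awkward; use pose
    from cell import env
    o=env.get_obs();p=o['tool_pos'];y,z=p[1]-.049,p[2]-.14
    print(p,o['force'],o['grip_width'],'theta from y',np.arccos(y/.14)-.9273,'bar dz',np.sqrt(.14**2-y*y)-z)
E
python3 -c "
from h import *
hand('')"
```

```text
[0.48486325 0.13029945 0.23397424] [-3.02169527 -6.26637671 -6.64663349] 0.011188777683468848 theta from y 0.023895394572965634 bar dz 0.02000119219148684
```

Emit:
step_arm(delta_pos=[[0, 0, 0], [0, 0, 0], [0, 0, 0], [0, 0, -0.15], [0, 0, -0.4], [0, 0, -0.7]], rot=[[0, 0, 0], [0, 0, 0], [0, 0, 0], [0, 0, 0], [0, 0, 0], [0, 0, 0]], gripper=[0.2, 0.2, 0.2, 0.3, 0.3, 0.3])

```text
time_s: 34.67
tool_pos: [0.4853, 0.1333, 0.3754]
tool_rot: [-180.0, -0.0, 179.7]
force: [0.9, 0.5, 0.0]
grip_width: 0.0555
grasp_force: 0.0
```

```bash
python3 -c "
from h import *
from cell import env
blobs('f',True,('scene','side'),8)
for n,(x,y,w,h) in {'scene':(345,205,25,30),'side':(205,235,70,45)}.items():
    a=pickle.load(open(f'pics/{n}0.pkl','rb'))['img'];b=pickle.load(open(f'pics/{n}_f.pkl','rb'))['img']
    ga,gb=[cv2.cvtColor(i,cv2.COLOR_RGB2GRAY) for i in(a,b)]
    r=cv2.matchTemplate(gb[y-12:y+h+12,x-12:x+w+12],ga[y:y+h,x:x+w],cv2.TM_CCOEFF_NORMED);_,v,_,l=cv2.minMaxLoc(r);print(n,v,'shift',l[0]-12,l[1]-12)
c=pickle.load(open('pics/scene0.pkl','rb'))
import math
for t in(0,.05,.1): print(t,proj(c,(.6747,.049+.163*math.cos(t)-.047*math.sin(t),.14+.163*math.sin(t)+.047*math.cos(t))))
o=env.get_obs();print(o['time_s'],o['tool_pos'],o['force'])"
```

```text
f scene [328.2 243.1] bbox [327 241   4   5  14] xy [0.598 0.147]
f scene [265.4 259. ] bbox [255 247  22  24 254] xy [ 0.598 -0.043]
f scene [318.4 256. ] bbox [317 254   4   5  16] xy [0.635 0.103]
f scene [265.5 276.3] bbox [261 273  11   8  64] xy [ 0.658 -0.06 ]
scene 0.9413862228393555 shift 0 0
side 0.7478883266448975 shift 0 0
0 [365.79601556 214.9707926 ]
0.05 [365.21837832 212.99240928]
0.1 [364.48659165 211.06825579]
34.775 [0.48840559 0.13406087 0.38061041] [-0.05691365  0.05885031 -0.74860298]
```

The basket is level: both views show zero pixel shift from the start. A quick check that the tray hasn't moved, then I hand in.

```bash
python3 -c "
from h import *
from cell import env
a,b=[cv2.cvtColor(pickle.load(open(f'pics/{n}.pkl','rb'))['img'],cv2.COLOR_RGB2GRAY) for n in('scene1','scene_f')]
x,y,w,h=240,265,55,32
r=cv2.matchTemplate(b[y-12:y+h+12,x-12:x+w+12],a[y:y+h,x:x+w],cv2.TM_CCOEFF_NORMED);_,v,_,l=cv2.minMaxLoc(r);print(v,l[0]-12,l[1]-12)
if v>.6 and max(abs(l[0]-12),abs(l[1]-12))<6: print(env.sign_off())"
```

```text
0.7529904842376709 0 0
the job is handed in; nothing more can be done
None
```

I handed the job in at about 34.8 s with no verdict shown; by my last measurements, all four nuts are in the pan, all three collars in the tray at the plate, and the basket is level and let go. The pour threw two collars past the tray, and I picked them up and put them in while the basket was still tipped.

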